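# Fetch sprung weight forceps and poise them at the marked gap

## Task

Pull the drawer of the white bench-top unit well open, take out the sprung forceps, and bring them level over the smallest test weight (the brass-coloured one), with the tips a few centimetres above it and the weight under the middle of the tip gap. Squeeze the forceps until the sprung blade lies on the green mark, so that the tips stand about 17 mm apart and would just pass over the weight, and finish while still holding them there, steady at that gap, clear of the drawer unit and the weights. Do not shift or knock over any of the three test weights.

Things in the scene. Friction and masses are not known exactly. Their poses are not given: they have to be found in the camera images.
- drawer_unit: white bench-top unit with one drawer, 240 deep x 260 wide x 80 mm high, fixed on the bench. Origin at the centre of its underside; its x axis points into the unit. The drawer slides out along -x. The unit's casing ends 105 mm in front of its origin; the drawer's inside front wall is 99 mm in front of the origin when shut and moves with the drawer.
- drawer_unit_drawer0 (a joint): travel of the drawer in m: 0 shut, 0.165 fully out; light friction, 1 to 3 N to pull, stays where it is left. Its front panel reaches 68 mm above the bench, its side walls 58 mm; its floor lies 22 mm above the bench.
- drawer_unit_drawer0_handle (a point): centre of the head of the round steel knob on the drawer front (moves with the drawer), 28 mm in diameter and 16 mm long on a 12 mm stem that sticks out level; 35 mm in front of the drawer face, 44 mm above the bench; same axes as the unit.
- forceps_grip (a point): grip point of the sprung steel forceps (155 mm long, 60 g, balanced here): midway between its two black finger pads, 9 mm above the underside. x axis towards the tips, z up. At the start they lie flat on two blue bars across the drawer, this point 27 mm above the drawer floor. The -y arm is rigid with the body; its flat pad is 28 mm long, 12 mm high, outer face at y = -14 mm.
- forceps_tips (a point): point midway between the tips when the forceps are at the mark, 55 mm ahead of forceps_grip along its x and at the same height, same axes. Just behind the tips a white scale plate on the underside bears a green band between two black lines; at the mark the sprung blade crosses over the green band.
- forceps_arm (a joint): squeeze angle in rad of the sprung +y arm: 0 open (tips 32 mm apart), 0.107 at the green mark (17 mm), 0.21 at its stop. It hinges at the rear, 85 mm behind forceps_grip. Its pad is a 12 mm upright round, outermost at y = +23 mm open, +14 mm at the mark: width over both pads 37 mm open, 28 mm at the mark, 0.0118 rad per mm. Squeezing takes 3 N to start, 8 N at the mark.
- weight_20_mid (a point): centre (half-way up) of the smallest test weight: brass-coloured, 13 mm in diameter, 26 mm high, with a knob, stands on the bench
- weight_50_mid (a point): centre of the middle steel-grey test weight, 18 mm in diameter, 35 mm high, stands on the bench
- weight_100_mid (a point): centre of the largest steel-grey test weight, 22 mm in diameter, 44 mm high, stands on the bench

How it is judged:
By the outcome, as a careful person would: the job done as asked, in the order asked, and still so for the second after the job is handed in, while the arm keeps its last pose, push and grip.
It also fails if it takes over 51 s, if anything falls off the work surface, if the arm or the gripper's body presses on something with over 40 N, if the wrist force passes 120 N, or if a joint passes its speed limit or range.

## Robot

A 6-joint arm with a two-finger parallel gripper is mounted at the origin on a cart in front of the work surface, level with it; the furniture and walls round the work are solid. World frame = base frame: x ahead of the robot, y to its left, z up, the work surface at z = 0. Lengths are in m, angles in degrees, forces in N, time in s.
With the tool pointing down it reaches from about 0.375 to 0.9 m from the base axis. Payload 3.1 kg.
Tool frame: the origin (TCP) lies where the fingers leave the gripper's body, on its centre line; the fingertips stand tips_ahead ahead of it and the grasp point (between the pads) lies 51 mm ahead of it (tips_ahead is the distance from the TCP to the fingertips, in m); x points along the fingers, z is the direction in which the jaws open and shut, and the axes are right-handed (so a half turn about x gives the same grasp; the last joint's range is limited). The gripper opens to 87 mm and grips with 3 to 60 N. Pads are 19 mm wide; open, the fingers measure 117 mm over their backs; the gripper's body (75 mm by 190 mm) begins 51 mm behind the grasp point.
Start: joints at [-73.768, 30.224, 82.088, -0, 67.689, -10.227], TCP at [0.278, -0.559, 0.292] pointing down, gripper open.
Joint ranges: [-176.69, 176.69], [-43.24, 126.21], [12.49, 139.97], [-82, 262], [0, 151.66], [-163.58, 163.58]. Speed limits (degrees/s): [159.86, 159.86, 180, 180, 180, 180].

## Interface

Orientations are given as [roll, pitch, yaw] about the fixed x, y, z axes, in that order (R = Rz(yaw) Ry(pitch) Rx(roll)).
In Python, from rig import * gives the robot as it stands.
- The arm moves only by the tool drive_tool, never from a script. Its argument "targets" is a list of rows, each a list of 7 numbers: the turn, a rotation vector about the tool's x, y, z scaled (see below), then the shift along the tool's x, y, z scaled (see below), then the opening in per cent of the stroke, from 0 (shut) to 100 (fully open). In form: [[wx, wy, wz, dx, dy, dz, grip], ...]. A call has 1 to 8 rows; each row shifts and turns the commanded pose from where the row before left it, along the tool's axes as they then stand; what a row does not reach is not made up. The controller multiplies each number of a shift by 0.5 m and each number of a turn by 90 degrees. A row lasts 1/8 s, in which the tool goes at most 62.5 mm and 10.7 degrees, less where a joint would pass 70% of its speed; a pose out of reach is approached as far as the arm can. A call with a number of a shift or a turn outside -1 to 1 is refused whole. A call with a gripper value outside its range is refused whole. The fingers move at their own pace and stop on an object; "grip_force" is the grip in N (left out, the last holds). Time passes only in rows, so rows that do not move let the fingers close. It gives the time, the measured TCP pose, the force and the opening at its end, in the units of the state.
- read_state(): the state, without advancing time (a new reading comes with each control period).
- capture(name): name is "scene" or "top" or "wrist"; returns the picture (384x512x3 uint8, red, green, blue); there is no depth.
- camera_model(name): a dict with "mtx" (3x3 intrinsics, pixels), "R" (3x3) and "t" (3): a world point X has camera coordinates R X + t. Camera axes: x right, y down, z forward; pixel columns grow to the right and rows downward; lengths in m; the calibration is good to about 2 mm. A picture is of the moment at which its call begins: read the wrist's pose just before it. camera_model takes no time and is no camera call; for the wrist camera it gives the pose at the moment of the call.
- finish_job(): hands the job in, once; it reports no verdict.
Trained networks look in the newest picture that a camera, given by its name, has taken for a name from the list of things; names that differ only in an ending like _2 or _b are one class to them, and where a whole thing is asked for, a point or a joint stands for the part that bears it (a point fixed in the world has none). Each returns a list of dicts, best first, with "p" (0 to 1); they miss things now and then, are a little off and sometimes report something else, mostly with a low value. They report only what shows in the picture. A call takes as long as a camera call.
- recognise(thing, camera): "location" ([x, y, z] in m, in the coordinates of the camera as it stood for that picture, good to about 4 mm: the middle of the surface that is visible of it).
The state is a dict: "time": time; "q": joint angles; "joint_velocities": joint speeds; "joint_torque": joint torques, N m; "tool_pos": TCP position; "tool_rot": TCP orientation; "wrist_force": force on the tool from outside, world axes, zero at the start; "wrist_torque": the same for the moment, N m; "width": finger opening in m.
Only numpy, scipy, OpenCV 4.12 (cv2) and the standard library are available. Lean on these libraries where they do the work, as an engineer would, in place of code of your own. Each camera call takes 0.05 s, during which the arm holds its last target.

## Working session

There is one attempt and no reset: what is moved stays moved. The work goes in short steps, Python scripts to look and compute and a tool call to move; the robot and the scene stay as the last step left them, time stands still between calls to the robot, and variables do not carry over. Pictures are saved under pics/ and viewed, and the job is handed in when it is done.

Besides the shell and the picture viewer there is one more tool, called after "Request:" by a JSON object that holds its "api" and its "payload", one argument or row to a line. drive_tool: Moves the arm, as the interface text tells. Its arguments: {"type":"object","properties":{"targets":{"type":"array","items":{"type":"array","items":{"type":"number"}}},"grip_force":{"type":"number"}},"required":["targets"]}

```bash
ls; mkdir -p pics
cat > h.py <<'E'
from rig import *
import numpy as np, cv2
from scipy.spatial.transform import Rotation as Ro
def snap(n,f):
    im=capture(n); cv2.imwrite(f'pics/{f}.png',im[:,:,::-1]); return im
def rec(t,c,k=3):
    m=camera_model(c); R=np.array(m['R']);tt=np.array(m['t']).ravel()
    for d in recognise(t,c)[:k]:
        print(t,c,round(d['p'],2),np.round(R.T@(np.array(d['location'])-tt),4))
def proj(c,X):
    m=camera_model(c);p=np.array(m['mtx'])@(np.array(m['R'])@np.array(X)+np.array(m['t']).ravel());return p[:2]/p[2]
def ray(c,u,v,z):
    m=camera_model(c);R=np.array(m['R']);t=np.array(m['t']).ravel()
    d=R.T@np.linalg.inv(np.array(m['mtx']))@np.array([u,v,1.]);o=-R.T@t
    return o+d*(z-o[2])/d[2]
E
python3 - <<'E'
from h import *
s=read_state();print({k:np.round(v,4).tolist() if not isinstance(v,str) else v for k,v in s.items()})
try: print(tips_ahead)
except Exception as e: print(e)
for n in ['scene','top','wrist']:
    snap(n,n+'0')
for t in ['drawer_unit','drawer_unit_drawer0_handle','weight_20_mid','weight_50_mid','weight_100_mid','forceps_grip']:
    for c in ['scene','top']: rec(t,c,2)
print(read_state()['time'])
E
```

```text
pics
{'time': 0.0, 'q': [-73.7671, 30.2779, 82.1557, -0.0012, 67.6883, -10.2284], 'joint_velocities': [0.0672, -0.0075, 0.0268, 0.0781, -0.0077, 0.062], 'joint_torque': [-0.0007, -44.005, -17.6592, 0.0632, 0.0581, -0.0002], 'tool_pos': [0.2783, -0.559, 0.2913], 'tool_rot': [170.2891, 89.8781, 106.7508], 'wrist_force': [0.5988, 0.1939, -0.6433], 'wrist_torque': [-0.0414, 0.0121, 0.0165], 'width': 0.0866}
0.0697
drawer_unit scene 0.58 [ 0.6827 -0.0802  0.0762]
drawer_unit top 0.87 [ 0.7177 -0.1209  0.0838]
drawer_unit_drawer0_handle scene 0.84 [ 0.6065 -0.1064  0.0463]
drawer_unit_drawer0_handle top 0.88 [ 0.6075 -0.1186  0.0564]
weight_20_mid scene 0.39 [0.515  0.308  0.0184]
weight_100_mid top 0.48 [0.5977 0.2109 0.0306]
0.75
```

View pics/top0.png

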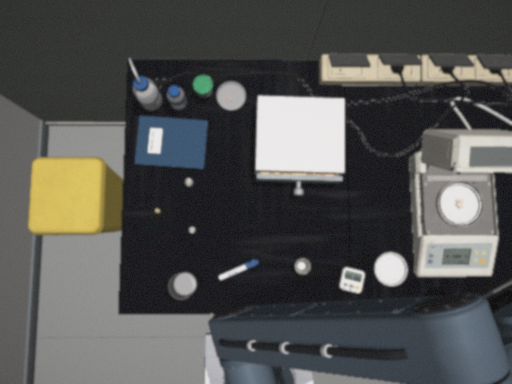

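View pics/scene0.png

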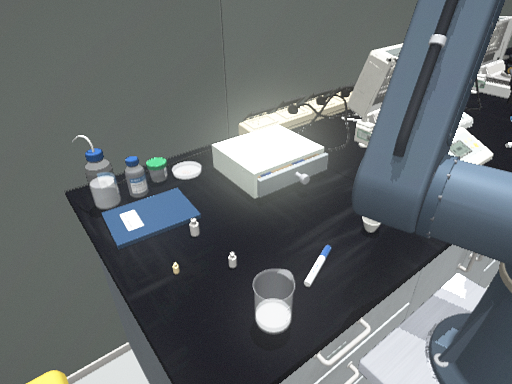

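Run:
```python
from h import *
for n in ['scene','top']:
    m=camera_model(n);R=np.array(m['R']);print(n,np.round(-R.T@np.array(m['t']).ravel(),3),np.round(R,3).tolist(),np.round(m['mtx'],1).tolist())
```

```text
scene [-0.019  0.493  0.556] [[-0.603, -0.797, -0.019], [-0.43, 0.345, -0.835], [0.672, -0.495, -0.551]] [[354.1, 0.0, 252.7], [0.0, 354.1, 191.9], [0.0, 0.0, 1.0]]
top [0.411 0.049 1.367] [[-0.001, -1.0, 0.016], [-0.991, -0.001, -0.131], [0.131, -0.016, -0.991]] [[444.8, 0.0, 249.8], [0.0, 444.8, 186.2], [0.0, 0.0, 1.0]]
```

The top view shows the unit at cols 256–346, rows 95–181, with its knob at about (298,190). The brass weight is at (157,211) and the grey weights at (189,182) and (192,230). I'll crop these for precision.

Run:
```python
import cv2,numpy as np
t=cv2.imread('pics/top0.png');s=cv2.imread('pics/scene0.png')
a=cv2.resize(t[85:205,245:365],None,fx=5,fy=5,interpolation=cv2.INTER_CUBIC)
cv2.imwrite('pics/c1.png',a)
b=cv2.resize(t[165:245,140:220],None,fx=5,fy=5,interpolation=cv2.INTER_CUBIC)
c=cv2.resize(s[210:290,165:245],None,fx=5,fy=5,interpolation=cv2.INTER_CUBIC)
cv2.imwrite('pics/c2.png',np.hstack([b,c]))
```

```text
(no output)
```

View pics/c1.png

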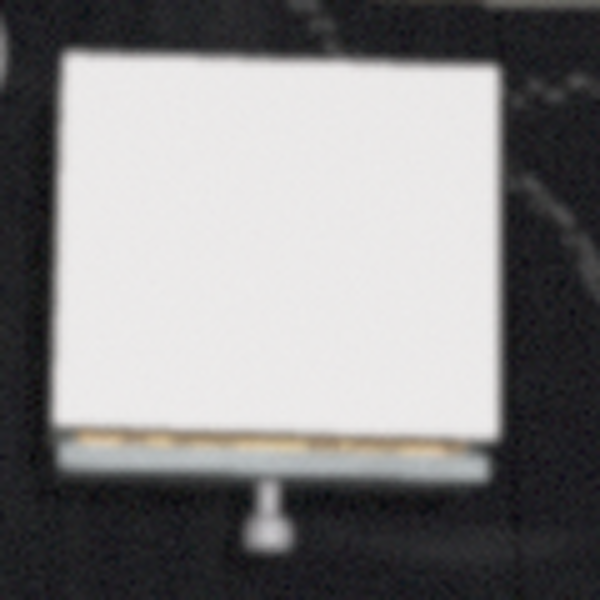

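View pics/c2.png

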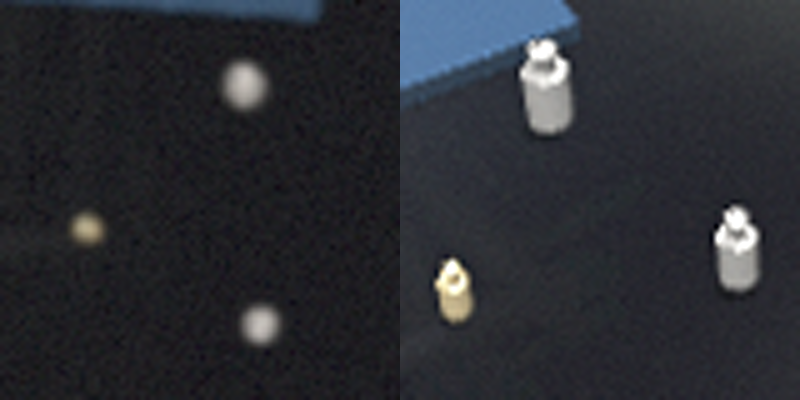

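Run:
```python
from h import *
f=lambda x,y,x0,y0:(x0+(x+.5)/5-.5,y0+(y+.5)/5-.5)
P=[ray('top',*f(x,y,245,85),.08) for x,y in [(63,50),(500,64),(500,440),(55,428)]]
print(np.round(P,4)); c=np.mean(P,0)
for i in range(4): print(np.linalg.norm(P[i]-P[(i+1)%4]),np.degrees(np.arctan2(*(P[(i+1)%4]-P[i])[[1,0]])))
print('c',c,'knob',ray('top',*f(268,532,245,85),.05))
for (x,y,h) in [(87,229,.018),(245,86,.03),(260,325,.025)]: print('top',ray('top',*f(x,y,140,165),h))
for (x,y,h) in [(56,290,.013),(148,95,.022),(338,252,.0175)]: 
  print('scene',ray('scene',*f(x,y,165,210),h))
```

```text
[[ 0.8573  0.0053  0.08  ]
 [ 0.8496 -0.2577  0.08  ]
 [ 0.6206 -0.251   0.08  ]
 [ 0.6274  0.0108  0.08  ]]
0.26306249532475184 -91.66378798106292
0.2291585726143245 178.31813214063385
0.26183854116623434 88.5083657981357
0.2299481830721603 -1.3765395937126061
c [ 0.73873329 -0.12315266  0.08      ] knob [ 0.56965073 -0.11720914  0.05      ]
top [0.51414893 0.30789075 0.018     ]
top [0.59995961 0.21241549 0.03      ]
top [0.45594541 0.20166526 0.025     ]
scene [0.51337329 0.30744092 0.013     ]
scene [0.59303726 0.21747698 0.022     ]
scene [0.45424073 0.20327682 0.0175    ]
```

```bash
cat >> h.py <<'E'
def Rdown(a):
    a=np.radians(a);x=np.array([0,0,-1.]);z=np.array([np.cos(a),np.sin(a),0]);return np.c_[x,np.cross(z,x),z]
def plan(g=None,a=None,ahead=.051,flip=True):
    s=read_state();R=Ro.from_euler('xyz',s['tool_rot'],degrees=True).as_matrix();p=np.array(s['tool_pos'])
    ja=np.degrees(np.arctan2(R[1,2],R[0,2]))
    print('t',round(s['time'],2),'grasp',np.round(p+.051*R[:,0],4),'jaw',round(ja,2),'x',np.round(R[:,0],3),'F',np.round(s['wrist_force'],1),'w',round(s['width'],4),'q',np.round(s['q'],0))
    if a is not None:
        T=Rdown(a)
        if flip: T=min([Rdown(a),Rdown(a+180)],key=lambda T:Ro.from_matrix(R.T@T).magnitude())
        w=Ro.from_matrix(R.T@T).as_rotvec(degrees=True)
        print('turn total units',np.round(w/90,4),'deg',np.round(w,2))
    else: T=R
    if g is not None:
        d=np.array(g)-ahead*T[:,0]-p
        print('shift world',np.round(d,4),'units in target axes',np.round(T.T@d/.5,4),'now axes',np.round(R.T@d/.5,4))
E
python3 - <<'E'
from h import *
plan([.571,-.118,.144],88.5)
print(np.round(Ro.from_euler('xyz',read_state()['tool_rot'],degrees=True).as_matrix(),3))
E
```

```text
t 0.75 grasp [ 0.2785 -0.5595  0.2413] jaw -63.54 x [ 0. -0. -1.] F [-0.8 -0.4  0.2] w 0.0869 q [-74.  30.  82.   0.  68. -10.]
turn total units [ 0.3106  0.     -0.    ] deg [27.96  0.   -0.  ]
shift world [ 0.2925  0.4415 -0.0973] units in target axes [ 0.1946  0.5617 -0.898 ] now axes [ 0.1946  0.9171 -0.5299]
[[ 0.     0.895  0.446]
 [-0.     0.446 -0.895]
 [-1.     0.     0.   ]]
```

View pics/wrist0.png

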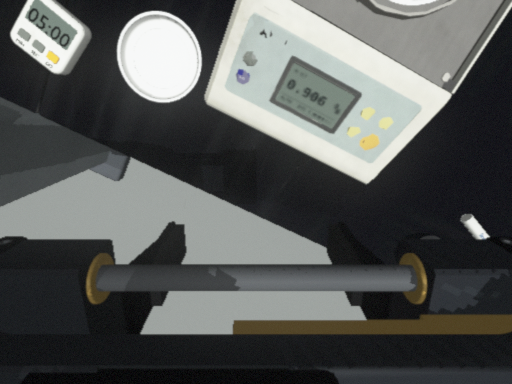

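Request:
{"api": "drive_tool", "payload": {
  "targets": [
    [0.1035,0,0,0,0,0,100],
    [0.1035,0,0,0,0,0,100],
    [0.1035,0,0,0,0,-0.05,100],
    [0,0,0,0,0.02,-0.09,100],
    [0,0,0,0,0.03,-0.09,100],
    [0,0,0,0,0.03,-0.09,100],
    [0,0,0,0,0.03,-0.09,100],
    [0,0,0,0,0.03,-0.09,100]
  ],
  "grip_force": 30
}}

```text
time: 1.75
tool_pos: [0.3513, -0.3103, 0.2925]
tool_rot: [48.0, 90.0, -43.5]
wrist_force: [0.7, -0.0, -0.1]
width: 0.0869
```

Request:
{"api": "drive_tool", "payload": {
  "targets": [
    [0,0,0,0,0.065,-0.07,100],
    [0,0,0,0,0.065,-0.07,100],
    [0,0,0,0,0.065,-0.07,100],
    [0,0,0,0.03,0.065,-0.07,100],
    [0,0,0,0.03,0.065,-0.06,100],
    [0,0,0,0.03,0.065,-0.05,100],
    [0,0,0,0,0,0,100]
  ]
}}

```text
time: 2.62
tool_pos: [0.5522, -0.1199, 0.2461]
tool_rot: [-130.4, 89.9, 138.3]
wrist_force: [0.1, 0.4, 0.4]
width: 0.0871
```

Run:
```python
from h import *
plan([.571,-.118,.144],-91.5)
snap('wrist','w1');rec('drawer_unit_drawer0_handle','wrist')
print(proj('wrist',[.571,-.118,.044]))
```

```text
t 2.62 grasp [ 0.5522 -0.1199  0.1951] jaw -91.27 x [-0.001  0.001 -1.   ] F [0.1 0.4 0.4] w 0.0871 q [-24.  29.  93.   0.  58.  68.]
turn total units [ 0.0025 -0.0004  0.0005] deg [ 0.23 -0.04  0.04]
shift world [ 0.0188  0.0019 -0.0511] units in target axes [ 0.1023  0.0374 -0.0049] now axes [ 0.1023  0.0375 -0.0046]
drawer_unit_drawer0_handle wrist 0.65 [ 0.6109 -0.1192  0.0675]
[252.68207738 159.49414275]
```

View pics/w1.png

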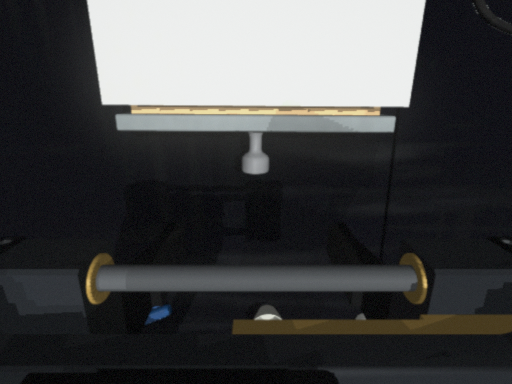

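The knob head is at about (256,162), and the drawer front edge is at row ~115–131. It matches the prediction to a few pixels.

Run:
```python
from h import *
print(ray('wrist',255.5,161,.05),ray('wrist',255.5,152,.058),ray('wrist',255.5,172,.044))
for u,v in [(104,105),(411,107)]: print(ray('wrist',u,v,.08))
for u,v in [(116,131),(394,131)]: print(ray('wrist',u,v,.068))
plan([.570,-.119,.045],-91.3)
```

```text
[ 0.57063966 -0.1208859   0.05      ] [ 0.58119719 -0.12117499  0.058     ] [ 0.55776343 -0.12054126  0.044     ]
[0.62869387 0.00633634 0.08      ]
[ 0.6204945  -0.25466713  0.08      ]
[0.60552921 0.00550409 0.068     ]
[ 0.59915684 -0.24806479  0.068     ]
t 2.73 grasp [ 0.5506 -0.1215  0.1961] jaw -91.42 x [-0.001 -0.    -1.   ] F [ 0.3  0.6 -0.7] w 0.0869 q [-24.  29.  94.  -0.  58.  68.]
turn total units [-0.0013  0.0001  0.0006] deg [-0.12  0.01  0.06]
shift world [ 0.0193  0.0025 -0.1511] units in target axes [ 0.3022  0.0386 -0.006 ] now axes [ 0.3021  0.0389 -0.0061]
```

Request:
{"api": "drive_tool", "payload": {
  "targets": [
    [0,0,0,0.06,0.038,-0.003,100],
    [0,0,0,0.08,0,0,80],
    [0,0,0,0.08,0,0,70],
    [0,0,0,0.08,0,0,60],
    [0,0,0,0,0,0,20],
    [0,0,0,0,0,0,20],
    [0,0,0,0,0,0,20],
    [0,0,0,0,0,0,20]
  ]
}}

```text
time: 3.72
tool_pos: [0.5703, -0.1193, 0.0992]
tool_rot: [145.8, 89.8, 54.1]
wrist_force: [-0.4, 6.3, 5.2]
width: 0.0264
```

Run:
```python
from h import *
plan([.410,-.116,.045],-91.4)
```

```text
t 3.73 grasp [ 0.5704 -0.1191  0.0482] jaw -91.62 x [ 0.002  0.003 -1.   ] F [-0.4  6.3  5.2] w 0.0264 q [-23.  43.  96.   0.  41.  69.]
turn total units [-0.0024 -0.0017 -0.0012] deg [-0.22 -0.15 -0.1 ]
shift world [-0.1603  0.0033 -0.0032] units in target axes [ 0.0064 -0.3208  0.0013] now axes [ 0.0058 -0.3208  0.0026]
```

Request:
{"api": "drive_tool", "payload": {
  "targets": [
    [0,0,0,0,-0.02,0,20],
    [0,0,0,0,-0.045,0,20],
    [0,0,0,0,-0.05,0,20],
    [0,0,0,0,-0.05,0,20],
    [0,0,0,0,-0.05,0,20],
    [0,0,0,0,-0.05,0,20],
    [0,0,0,0,-0.04,0,20],
    [0,0,0,0,-0.013,0,20]
  ]
}}

```text
time: 4.72
tool_pos: [0.413, -0.1149, 0.0991]
tool_rot: [93.4, 89.5, 1.6]
wrist_force: [23.2, 29.7, 4.0]
width: 0.0269
```

Run:
```python
from h import *
plan()
```

```text
t 4.72 grasp [ 0.4134 -0.1149  0.0481] jaw -91.81 x [ 0.008  0.    -1.   ] F [23.2 29.7  4. ] w 0.0269 q [-31.  38. 119.   1.  23.  61.]
```

Request:
{"api": "drive_tool", "payload": {
  "targets": [
    [0,0,0,0,0,0,60],
    [0,0,0,0,0,0,70],
    [0,0,0,-0.06,0,0,70],
    [0,0,0,-0.1,0,0,70],
    [0,0,0,-0.1,0.03,0,80],
    [0,0,0,-0.05,0.05,0,100],
    [0,0,0,0,0,0,100]
  ]
}}

```text
time: 5.6
tool_pos: [0.4534, -0.1189, 0.2548]
tool_rot: [61.1, 89.5, -30.3]
wrist_force: [-0.5, 0.0, 0.1]
width: 0.0811
```

Run:
```python
from h import *
plan()
im=snap('wrist','w2');cv2.imwrite('pics/w2b.png',cv2.resize(im[:260,:,::-1],(800,406),interpolation=cv2.INTER_CUBIC))
rec('forceps_grip','wrist');rec('forceps_tips','wrist');rec('drawer_unit_drawer0_handle','wrist')
snap('top','t2')
```

```text
t 5.6 grasp [ 0.4538 -0.1191  0.2038] jaw -91.44 x [ 0.007 -0.004 -1.   ] F [-0.5  0.   0.1] w 0.0811 q [-28.  21. 107.  -0.  52.  63.]
forceps_grip wrist 0.57 [ 0.5323 -0.1068  0.0494]
forceps_tips wrist 0.79 [ 0.5304 -0.1039  0.0479]
drawer_unit_drawer0_handle wrist 0.58 [ 0.5323 -0.1125  0.0121]
```

View pics/w2.png

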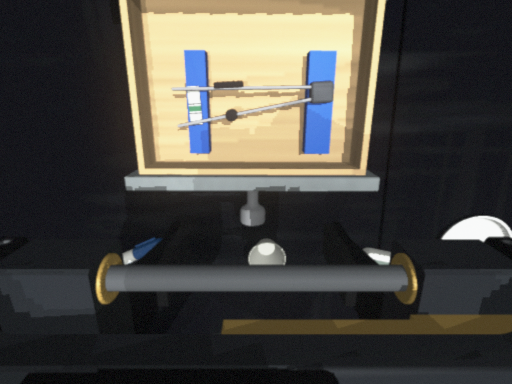

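View pics/t2.png

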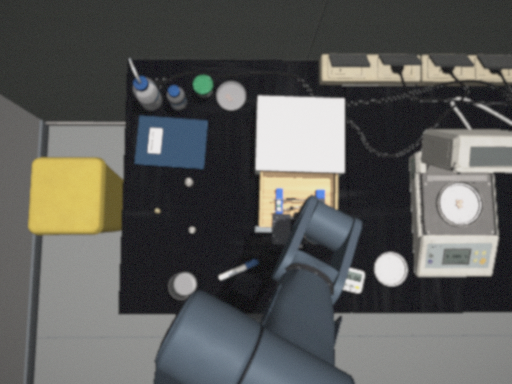

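The wrist view shows the open drawer. The forceps' tips point left (+y) at (172–180, 88–125), with the flat pad at ~(228,85) and the round pad at ~(231,115). Next I'll zoom in to measure them.

Run:
```python
import cv2
t=cv2.imread('pics/w2.png')
cv2.imwrite('pics/c3.png',cv2.resize(t[60:160,160:350],None,fx=4,fy=4,interpolation=cv2.INTER_CUBIC))
```

```text
(no output)
```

View pics/c3.png

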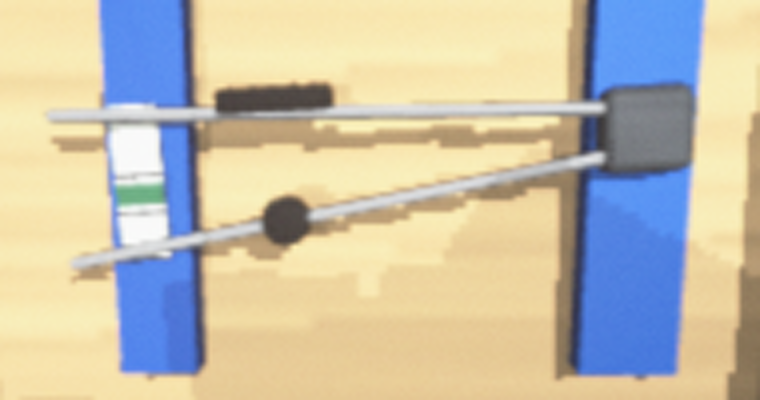

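Run:
```python
from h import *
f=lambda x,y:(160+(x+.5)/4-.5,60+(y+.5)/4-.5)
z=.055
for n,x,y,zz in [('padL',216,87,z),('padR',332,84,z),('padLin',216,112,z),('round c',285,221,z),('round bot',286,245,z),('tipR',48,117,.049),('tipS',74,264,.049),('armrear',605,108,.049),('rearblk',690,128,.053)]:
    print(n,np.round(ray('wrist',*f(x,y),zz),4))
plan([.53,-.107,.05],-91.4)
```

```text
padL [ 0.5446 -0.0795  0.055 ]
padR [ 0.5445 -0.1062  0.055 ]
padLin [ 0.5391 -0.0791  0.055 ]
round c [ 0.5142 -0.0938  0.055 ]
round bot [ 0.5086 -0.0937  0.055 ]
tipR [ 0.5392 -0.0384  0.049 ]
tipS [ 0.5049 -0.0409  0.049 ]
armrear [ 0.5377 -0.1702  0.049 ]
rearblk [ 0.5327 -0.1895  0.053 ]
t 5.85 grasp [ 0.4489 -0.117   0.1997] jaw -91.51 x [-0.004  0.002 -1.   ] F [ 0.1  0.3 -0.3] w 0.0868 q [-28.  22. 107.  -0.  52.  63.]
turn total units [-0.0012 -0.0013  0.0027] deg [-0.11 -0.11  0.25]
shift world [ 0.0809  0.0101 -0.1497] units in target axes [ 0.2995  0.1612 -0.0241] now axes [ 0.2988  0.1624 -0.0238]
```

Request:
{"api": "drive_tool", "payload": {
  "targets": [
    [-0.113,0,0,0,0,0,80],
    [-0.113,0,0,0,0,0,70],
    [-0.113,0,0,0,0,0,68],
    [-0.113,0,0,0,0,0,68],
    [-0.113,0,0,0,0,0,68],
    [-0.113,0,0,0,0,0,68],
    [-0.113,0,0,0,0,0,68],
    [-0.113,0,0,0,0,0,68]
  ]
}}

```text
time: 6.85
tool_pos: [0.4497, -0.1173, 0.2509]
tool_rot: [163.2, 89.8, 153.4]
wrist_force: [1.1, -0.3, -0.4]
width: 0.0593
```

Request:
{"api": "drive_tool", "payload": {
  "targets": [
    [-0.113,0,0,0,0,0,68],
    [0,0,0,0,0.04,0.07,68],
    [0,0,0,0.05,0.01,0.08,68],
    [0,0,0,0,0,0,68]
  ]
}}

```text
time: 7.35
tool_pos: [0.5265, -0.0921, 0.2243]
tool_rot: [157.3, 89.8, 157.4]
wrist_force: [-0.4, 0.7, -0.3]
width: 0.0593
```

Run:
```python
from h import *
snap('wrist','w3')
plan([.5265,-.0935,.050],-.2)
```

```text
t 7.4 grasp [ 0.5248 -0.092   0.1739] jaw 0.1 x [-0.005  0.002 -1.   ] F [-0.9  0.4 -0.1] w 0.0593 q [-22.  29.  99.  -0.  53. -22.]
turn total units [ 0.0033 -0.0033 -0.0012] deg [ 0.3  -0.29 -0.1 ]
shift world [ 0.0014 -0.0014 -0.1239] units in target axes [ 0.2478 -0.0028  0.0029] now axes [ 0.2478 -0.0033  0.0041]
```

View pics/w3.png

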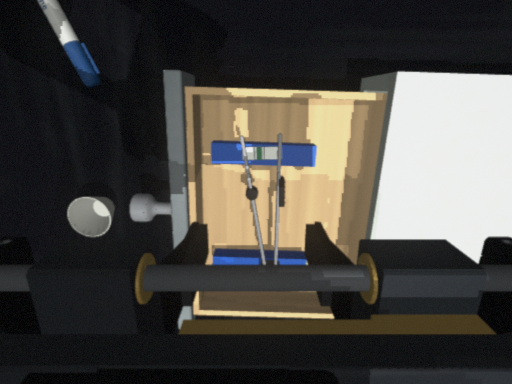

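Now the round pad is at (252,193) and the flat pad at (282,191), both between the finger silhouettes. I'll cross-check the position.

Run:
```python
from h import *
print(ray('wrist',252,193,.055),ray('wrist',285,191,.055),ray('wrist',282,177,.055),ray('wrist',282,207,.055))
print(ray('wrist',279,134,.049),ray('wrist',276,255,.049))
plan()
```

```text
[ 0.51942194 -0.09502061  0.055     ] [ 0.55037301 -0.09294889  0.055     ] [ 0.54718807 -0.07938171  0.055     ] [ 0.54800202 -0.10897504  0.055     ]
[ 0.54388506 -0.04076497  0.049     ] [ 0.54381552 -0.16400876  0.049     ]
t 7.4 grasp [ 0.5248 -0.092   0.1739] jaw 0.1 x [-0.005  0.002 -1.   ] F [-0.9  0.4 -0.1] w 0.0593 q [-22.  29.  99.  -0.  53. -22.]
```

Request:
{"api": "drive_tool", "payload": {
  "targets": [
    [0,0,0,0.07,-0.003,0.008,68],
    [0,0,0,0.075,0,0,68],
    [0,0,0,0.065,0,0,68],
    [0,0,0,0.038,0,0,68],
    [0,0,0,0,0,0,68]
  ],
  "grip_force": 20
}}

```text
time: 8.02
tool_pos: [0.5276, -0.0939, 0.102]
tool_rot: [159.0, 89.7, 159.0]
wrist_force: [0.4, 0.3, 0.3]
width: 0.0595
```

Run:
```python
from h import *
snap('wrist','w4')
plan([.528,-.0935,.050],-.2)
```

```text
t 8.07 grasp [ 0.5284 -0.0941  0.052 ] jaw 0.0 x [-0.003  0.001 -1.   ] F [ 0.1 -1.1  0.5] w 0.0584 q [-22.  41. 103.  -0.  37. -22.]
turn total units [ 0.0023 -0.0017 -0.0006] deg [ 0.2  -0.15 -0.06]
shift world [-0.0005  0.0006 -0.002 ] units in target axes [ 0.004   0.0012 -0.0011] now axes [ 0.004   0.0012 -0.001 ]
```

View pics/w4.png

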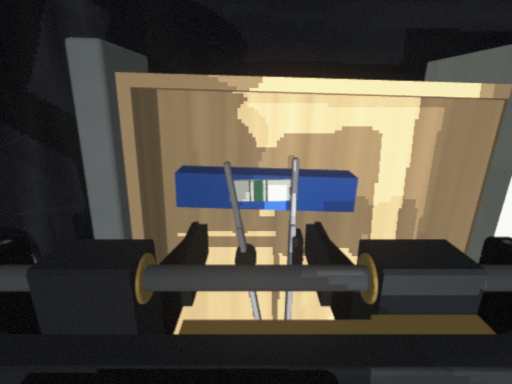

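Request:
{"api": "drive_tool", "payload": {
  "targets": [
    [0,0,0,0.005,0,0,60],
    [0,0,0,0,0,0,50],
    [0,0,0,0,0,0,44],
    [0,0,0,0,0,0,40],
    [0,0,0,0,0,0,38],
    [0,0,0,0,0,0,36.5],
    [0,0,0,0,0,0,36.5],
    [0,0,0,0,0,0,36.5]
  ]
}}

```text
time: 9.07
tool_pos: [0.5308, -0.0943, 0.1012]
tool_rot: [-16.5, 89.9, -16.5]
wrist_force: [3.3, 0.3, 5.1]
width: 0.0322
```

Run:
```python
from h import *
snap('wrist','w5')
plan()
```

```text
t 9.12 grasp [ 0.5309 -0.0944  0.0502] jaw 0.03 x [ 0.002 -0.001 -1.   ] F [2.7 1.3 5.8] w 0.0321 q [-22.  41. 102.   0.  37. -22.]
```

View pics/w5.png

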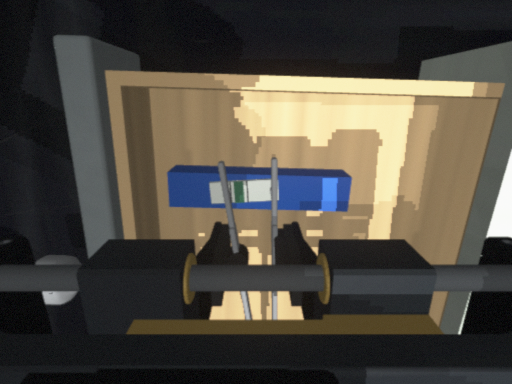

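Request:
{"api": "drive_tool", "payload": {
  "targets": [
    [0,0,0,-0.01,0,0,36.5],
    [0,0,0,-0.02,0,0,36.5],
    [0,0,0,-0.035,0,0,36.5],
    [0,0,0,-0.05,0,0,36.5],
    [0,0,0,-0.05,0,0,36.5],
    [0,0,0,-0.045,0,0,36.5],
    [0,0,0,-0.02,0,0,36.5],
    [0,0,0,0,0,0,36.5]
  ]
}}

```text
time: 10.12
tool_pos: [0.5298, -0.0941, 0.2162]
tool_rot: [-37.9, 90.0, -37.8]
wrist_force: [0.2, 1.0, -0.7]
width: 0.032
```

Run:
```python
from h import *
snap('wrist','w6')
plan([.514,.253,.13],0)
```

```text
t 10.18 grasp [ 0.5294 -0.0939  0.1645] jaw 0.05 x [-0.001  0.    -1.   ] F [ 0.2 -0.7 -1. ] w 0.032 q [-22.  30.  99.  -0.  51. -22.]
turn total units [ 0.0005 -0.0006 -0.0002] deg [ 0.05 -0.05 -0.02]
shift world [-0.0154  0.347  -0.0345] units in target axes [ 0.069   0.6939 -0.0309] now axes [ 0.0692  0.6939 -0.0303]
```

View pics/w6.png

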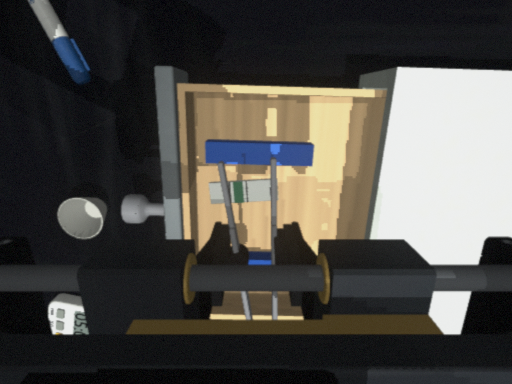

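Request:
{"api": "drive_tool", "payload": {
  "targets": [
    [0,0,0,0,0.02,0,36.5],
    [0,0,0,0,0.04,-0.002,36.5],
    [0,0,0,0,0.05,-0.004,36.5],
    [0,0,0,0,0.05,-0.004,36.5],
    [0,0,0,0,0.05,-0.004,36.5],
    [0,0,0,0,0.05,-0.004,36.5],
    [0,0,0,0,0.05,-0.004,36.5],
    [0,0,0,0,0.05,-0.004,36.5]
  ]
}}

```text
time: 11.18
tool_pos: [0.5157, 0.0881, 0.2152]
tool_rot: [167.1, 89.9, 167.2]
wrist_force: [-0.5, -0.5, -0.9]
width: 0.0316
```

Request:
{"api": "drive_tool", "payload": {
  "targets": [
    [0,0,0,0,0.05,-0.004,36.5],
    [0,0,0,0,0.05,0,36.5],
    [0,0,0,0,0.05,0,36.5],
    [0,0,0,0,0.05,0,36.5],
    [0,0,0,0,0.05,0,36.5],
    [0,0,0,0,0.04,0,36.5],
    [0,0,0,0,0.02,0,36.5],
    [0,0,0,0,0,0,36.5]
  ]
}}

```text
time: 12.18
tool_pos: [0.5144, 0.2415, 0.2155]
tool_rot: [-141.6, 90.0, -141.5]
wrist_force: [0.4, 0.2, -0.7]
width: 0.0318
```

Run:
```python
from h import *
snap('wrist','w7')
plan([.514,.253,.10],0)
rec('weight_20_mid','wrist')
print(proj('wrist',[.514,.308,.013]),proj('wrist',[.514,.308,.026]))
```

```text
t 12.22 grasp [0.5144 0.2409 0.1646] jaw 0.08 x [-0. -0. -1.] F [ 0.1  0.1 -1.5] w 0.0317 q [14. 32. 95. -0. 54. 14.]
turn total units [ 0.0009 -0.0003  0.0003] deg [ 0.08 -0.03  0.03]
shift world [-0.0005  0.0121 -0.0646] units in target axes [ 0.1291  0.0242 -0.0009] now axes [ 0.1291  0.0243 -0.0008]
[256.6122571  113.47052747] [256.62122305 114.21894291]
```

View pics/w7.png

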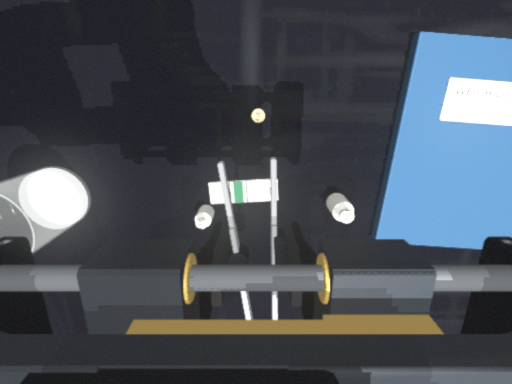

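Request:
{"api": "drive_tool", "payload": {
  "targets": [
    [0,0,0,0.03,0.012,0,36.5],
    [0,0,0,0.05,0.012,0,36.5],
    [0,0,0,0.02,0,0,36.5],
    [0,0,0,0,0,0,35],
    [0,0,0,0,0,0,33.5],
    [0,0,0,0,0,0,32.2],
    [0,0,0,0,0,0,32.2],
    [0,0,0,0,0,0,32.2]
  ]
}}

```text
time: 13.28
tool_pos: [0.5148, 0.2529, 0.1661]
tool_rot: [14.3, 90.0, 14.4]
wrist_force: [0.1, 0.2, -0.3]
width: 0.0282
```

Run:
```python
from h import *
im=snap('wrist','w8')
cv2.imwrite('pics/c8.png',cv2.resize(im[60:240,180:340,::-1],None,fx=3.3,fy=3.3,interpolation=cv2.INTER_CUBIC))
plan([.514,.253,.065],0)
rec('weight_20_mid','wrist')
print(proj('wrist',[.514,.308,.013]),proj('wrist',[.514,.308,.026]))
```

```text
t 13.32 grasp [0.5148 0.2529 0.1151] jaw 0.04 x [ 0.001  0.    -1.   ] F [-0.4  0.6 -0.6] w 0.0283 q [15. 36. 96. -0. 48. 15.]
turn total units [ 0.0005  0.0003 -0.0001] deg [ 0.04  0.03 -0.01]
shift world [-0.0008  0.0001 -0.0501] units in target axes [ 0.1001  0.0002 -0.0016] now axes [ 0.1001  0.0002 -0.0016]
weight_20_mid wrist 0.58 [0.5141 0.3098 0.0163]
[256.30032847 132.32482624] [256.3072948  134.22414702]
```

View pics/c8.png

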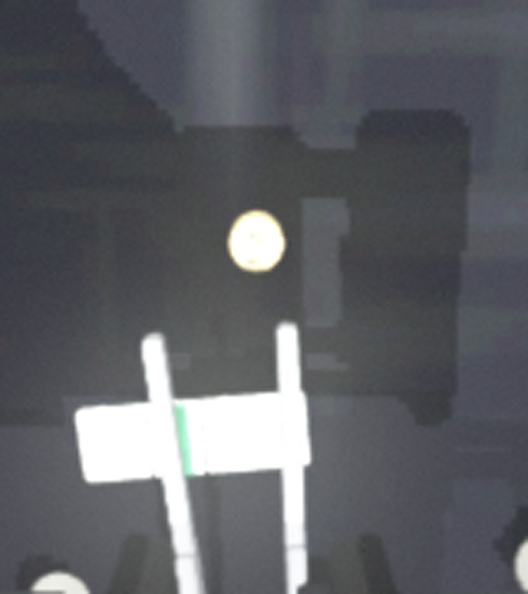

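Run:
```python
from h import *
im=cv2.imread('pics/w8.png')
cv2.imwrite('pics/c8b.png',cv2.resize(im[150:240,200:300],None,fx=7,fy=6.5,interpolation=cv2.INTER_CUBIC))
f=lambda x,y:(180+(x+.5)/3.3-.5,60+(y+.5)/3.3-.5)
for z in (.113,.115,.117):
  A=ray('wrist',*f(153,337),z);B=ray('wrist',*f(287,326),z);A2=ray('wrist',*f(190,590),z);B2=ray('wrist',*f(296,590),z)
  print(np.round([A,B,A2,B2],4).tolist(),np.round((A+B)/2,4),np.linalg.norm(A-B), np.degrees(np.arctan2(*(B-B2)[[1,0]])))
print(ray('wrist',*f(257,241),.024))
```

```text
[[0.4987, 0.3046, 0.113], [0.5191, 0.3064, 0.113], [0.5036, 0.2619, 0.113], [0.5211, 0.2619, 0.113]] [0.5089 0.3055 0.113 ] 0.020504214827618206 92.56155507171091
[[0.4989, 0.3051, 0.115], [0.5191, 0.3068, 0.115], [0.5037, 0.263, 0.115], [0.521, 0.263, 0.115]] [0.509  0.3059 0.115 ] 0.020221476465470487 92.56155507171083
[[0.4991, 0.3055, 0.117], [0.519, 0.3072, 0.117], [0.5038, 0.264, 0.117], [0.5209, 0.264, 0.117]] [0.5091 0.3063 0.117 ] 0.019938738103322654 92.5615550717109
[0.51496514 0.30896645 0.024     ]
```

View pics/c8b.png

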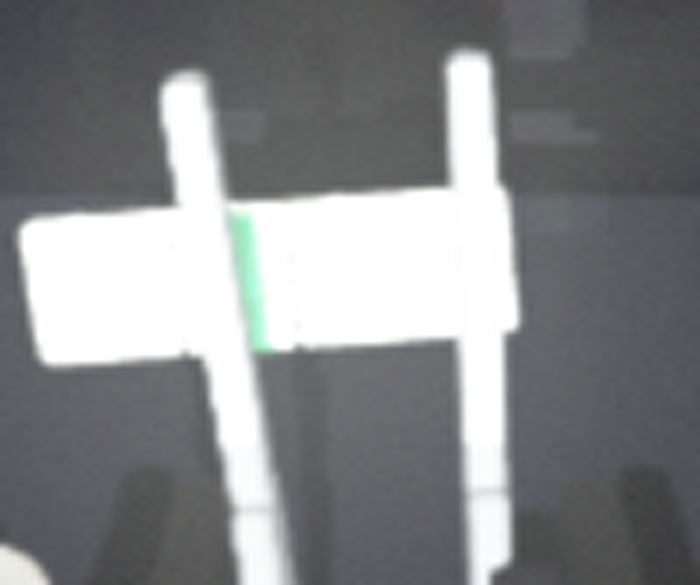

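Request:
{"api": "drive_tool", "payload": {
  "targets": [
    [0,0,0,0.02,0.003,0.006,32.2],
    [0,0,0,0.02,0.003,0.006,32],
    [0,0,0,0,0,0,31.6],
    [0,0,0,0,0,0,31.6],
    [0,0,0,0,0,0,31.6]
  ]
}}

```text
time: 14.0
tool_pos: [0.5207, 0.2559, 0.1459]
tool_rot: [14.8, 90.0, 14.8]
wrist_force: [-0.4, -0.3, -0.8]
width: 0.0276
```

Run:
```python
from h import *
im=snap('wrist','w9')
im2=np.clip(255*(im[140:230,200:300,::-1]/255.)**3,0,255).astype(np.uint8)
cv2.imwrite('pics/c9.png',cv2.resize(im2,None,fx=7,fy=6.5,interpolation=cv2.INTER_CUBIC))
snap('scene','s9')
plan([.514,.253,.065],0)
w6=cv2.imread('pics/w6.png')
cv2.imwrite('pics/c6.png',cv2.resize(w6[140:230,200:300],None,fx=7,fy=6.5,interpolation=cv2.INTER_CUBIC))
```

```text
t 14.1 grasp [0.5208 0.2559 0.095 ] jaw 0.05 x [ 0.  0. -1.] F [-0.2 -0.4 -1.1] w 0.0277 q [15. 38. 95. -0. 46. 15.]
turn total units [ 0.0005  0.0003 -0.0001] deg [ 0.05  0.02 -0.01]
shift world [-0.0067 -0.0029 -0.03  ] units in target axes [ 0.06   -0.0058 -0.0135] now axes [ 0.06   -0.0058 -0.0135]
```

View pics/c9.png

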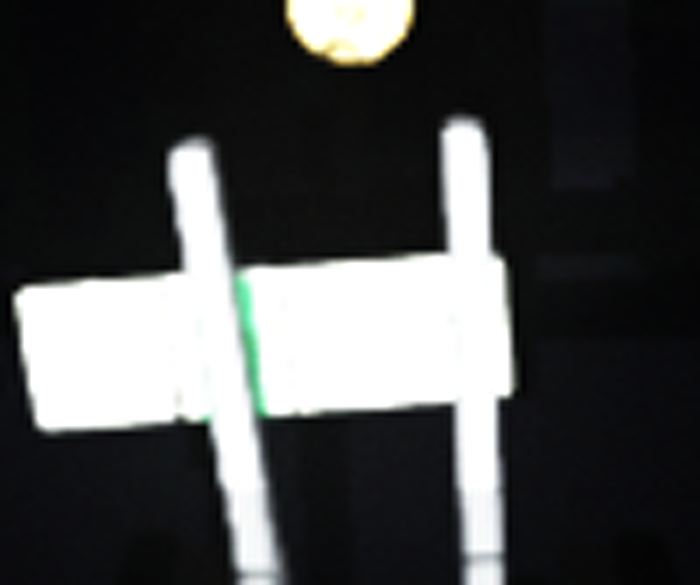

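View pics/c6.png

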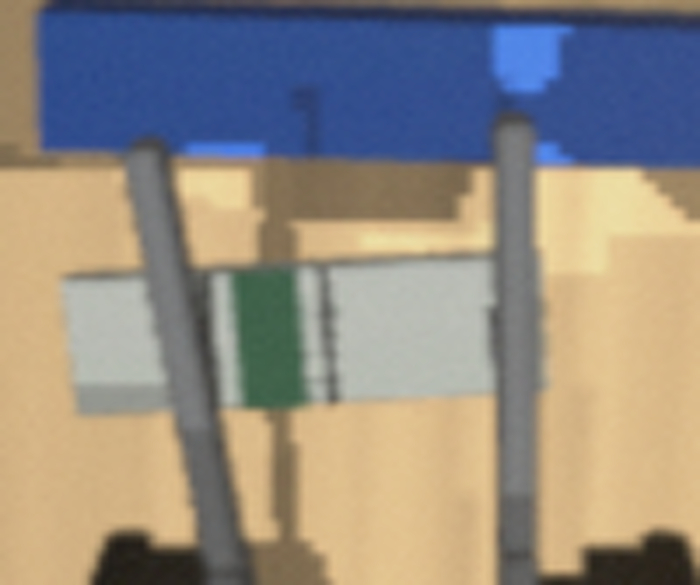

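View pics/s9.png

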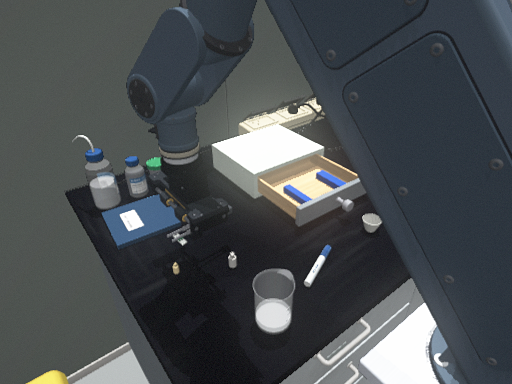

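Run:
```python
from h import *
f=lambda x,y:(200+(x+.5)/7-.5,140+(y+.5)/6.5-.5)
m=camera_model('wrist');C=-np.array(m['R']).T@np.array(m['t']).ravel();print('cam',C)
z=.095
A=ray('wrist',*f(191,147),z);B=ray('wrist',*f(465,125),z);print(A,B,(A+B)/2,np.linalg.norm(A-B))
A=ray('wrist',*f(221,330),z);B=ray('wrist',*f(474,330),z);print('at plate',A,B,np.linalg.norm(A-B))
for zp in(.086,.088,.090):
  G=ray('wrist',*f(224,335),zp);bl=ray('wrist',*f(224,335),z);print('green',G,'blade',bl)
print(ray('wrist',*f(350,2),.024))
rec('weight_20_mid','wrist')
```

```text
cam [0.51990471 0.33872497 0.23811221]
[0.50536514 0.30785939 0.095     ] [0.52480772 0.30957707 0.095     ] [0.51508643 0.30871823 0.095     ] 0.01951830803452574
at plate [0.50713005 0.2931715  0.095     ] [0.52563831 0.29318035 0.095     ] 0.01850825744420738
green [0.50654919 0.28986712 0.086     ] blade [0.5073394  0.29275789 0.095     ]
green [0.50672479 0.29050952 0.088     ] blade [0.5073394  0.29275789 0.095     ]
green [0.50690039 0.29115191 0.09      ] blade [0.5073394  0.29275789 0.095     ]
[0.51514938 0.30907852 0.024     ]
weight_20_mid wrist 0.51 [0.513  0.3056 0.0152]
weight_20_mid wrist 0.44 [0.5141 0.2825 0.0945]
```

Request:
{"api": "drive_tool", "payload": {
  "targets": [
    [0,0,0,0.015,0,0,31.6],
    [0,0,0,0.02,0,0,31.6],
    [0,0,0,0.02,0,0,31.6],
    [0,0,0,0.008,0,0,31.6],
    [0,0,0,0,0,0,31.6],
    [0,0,0,0,0,0,31.6]
  ]
}}

```text
time: 14.9
tool_pos: [0.5209, 0.2559, 0.1144]
tool_rot: [17.4, 90.0, 17.4]
wrist_force: [0.6, -0.8, -0.6]
width: 0.0278
```

Run:
```python
from h import *
im=snap('wrist','w10')
im2=np.clip(255*(im[80:230,180:330,::-1]/255.)**1.5,0,255).astype(np.uint8)
a=cv2.resize(im2,None,fx=4,fy=4,interpolation=cv2.INTER_CUBIC)
s=snap('scene','s10')
cv2.imwrite('pics/c10.png',a)
cv2.imwrite('pics/c10s.png',cv2.resize(s[190:290,140:260,::-1],None,fx=6,fy=6,interpolation=cv2.INTER_CUBIC))
plan()
```

```text
t 15.0 grasp [0.5209 0.256  0.0636] jaw 0.05 x [ 0.001  0.    -1.   ] F [0.4 0.5 0.1] w 0.0277 q [15. 41. 96. -0. 43. 15.]
```

View pics/c10.png

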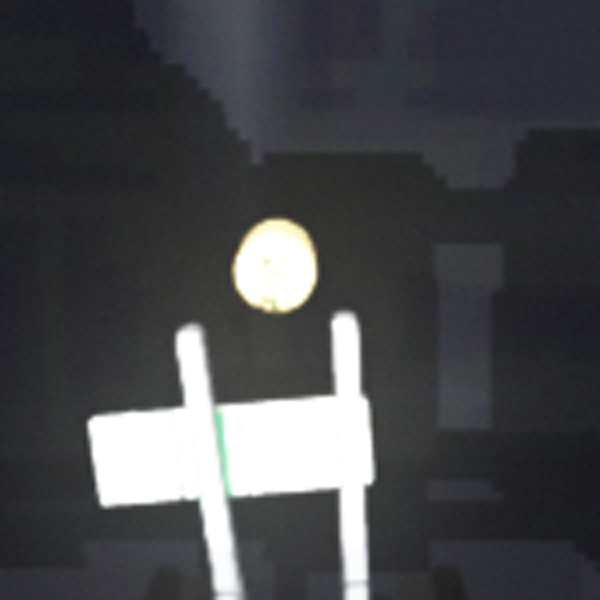

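View pics/c10s.png

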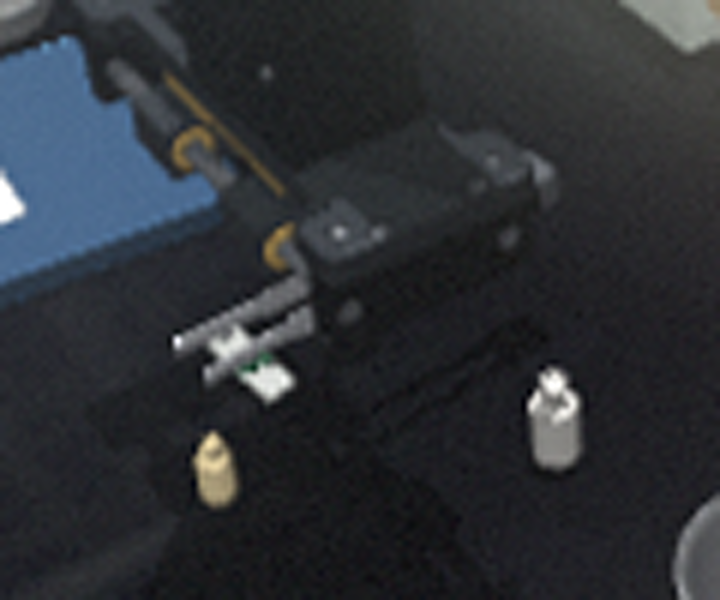

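Run:
```python
from h import *
f=lambda x,y:(180+(x+.5)/4-.5,80+(y+.5)/4-.5)
z=.0636
A=ray('wrist',*f(190,327),z);B=ray('wrist',*f(345,314),z);print(A,B,(A+B)/2,np.linalg.norm(A-B))
print('weight',ray('wrist',*f(276,266),.024),ray('wrist',*f(276,266),.02))
g=lambda x,y:(140+(x+.5)/6-.5,190+(y+.5)/6-.5)
for zz in(.058,.0636,.069):
  P=ray('scene',*g(182,343),zz);Q=ray('scene',*g(210,376),zz);print(zz,P,Q,(P+Q)/2,np.linalg.norm(P-Q))
print('w scene',ray('scene',*g(217,476),.013))
```

```text
[0.50568247 0.30833358 0.0636    ] [0.52491027 0.3099793  0.0636    ] [0.51529637 0.30915644 0.0636    ] 0.019298109471310214
weight [0.51541275 0.3096075  0.024     ] [0.51531159 0.30896903 0.02      ]
0.058 [0.53097359 0.30519157 0.058     ] [0.50986899 0.30508044 0.058     ] [0.52042129 0.305136   0.058     ] 0.02110488734479484
0.0636 [0.52478714 0.30731111 0.0636    ] [0.5039201  0.30720122 0.0636    ] [0.51435362 0.30725617 0.0636    ] 0.020867329265437704
0.069 [0.51882163 0.30935495 0.069     ] [0.49818366 0.30924627 0.069     ] [0.50850265 0.30930061 0.069     ] 0.020638255403200332
w scene [0.50998068 0.30927216 0.013     ]
```

Run:
```python
from h import *
plan(); print(finish_job())
```

```text
t 15.0 grasp [0.5209 0.256  0.0636] jaw 0.05 x [ 0.001  0.    -1.   ] F [0.4 0.5 0.1] w 0.0277 q [15. 41. 96. -0. 43. 15.]
the job is handed in; nothing more can be done
None
```

I handed the job in at 15.0 s, with the arm still holding the forceps squeezed over the brass weight. I had pulled the drawer out about 0.157 m by its knob, lifted the forceps across their pads and carried them over before squeezing.

**Last checks:**
- **Position over the weight:** in the wrist view the middle of the tip gap is at (0.515, 0.309) m and the weight at (0.515, 0.309) m. The scene view agrees less well: it puts the weight at x = 0.510 and the gap middle at (0.514, 0.307).
- **Height and level:** the tips are about 64 mm above the bench, some 38 mm above the weight. Both views fit the forceps being level.
- **Gap:** the opening over the pads reads 27.7 mm against the nominal 28 mm. I kept that because at 28.3 mm the blade sat slightly short of the green centre. It now lies on the green band, with slivers of green on both sides in the last close-up.
- **Tip gap estimate:** the tip centres measure 19.3–19.5 mm apart, or about 17 mm clear gap after allowing roughly 2.5 mm for blade thickness. The scene view gave 20.9 mm, which I trusted less.
- **Contact:** wrist force was about 1 N or less. The hand was clear of the drawer unit. None of the weights looked moved or knocked; I re-measured only the brass one, and the largest was out of the last views.

**Not perfect:**
- The forceps sit turned a few degrees in the jaws. I allowed for that when centring them over the weight.
- At the end of the drawer pull the wrist force read about 23 N along the pull and 30 N sideways. That is within the wrist limit, and it vanished when I released the knob.

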